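# Nudge the candle plates into their pockets

### The job

Each of the two wooden candle boards has a loose metal candle plate lying on top of it, beside its round pocket. With the fingertips, push each plate along its board and over the pocket's rim until it drops in and sits fully home, flat and flush with the wood. Only push and press the plates, never pick one up or push it off its board, and leave the other things on the bench where they are.

Things in the scene. Friction and masses are not known exactly. Their poses are not given: they have to be found in the camera images.
- board_large: Candle board with the larger pocket: brown wooden board, 200 x 110 mm plus a half-round nose of 15 mm on each end (230 mm long in all), 30 mm thick, with a dark-stained pocket, stuck fast to the bench top. Origin at the centre of its underside, x along its length towards the pocket, y across it, z up; its flat top is 30 mm above the origin.
- board_small: Candle board with the smaller pocket: same wood, size, axes and origin as the other board, also stuck fast; its flat top is 30 mm above the origin.
- board_large_pocket (a point): Centre of the larger round pocket, half-way down: 48 mm from the board's middle along its +x. Pocket 64 mm in diameter, 10 mm deep, flat floor; this point is 5 mm below the board's top. Axes as the board's.
- board_small_pocket (a point): Centre of the smaller round pocket, half-way down: 48 mm from the board's middle along its +x. Pocket 52 mm in diameter, 10 mm deep, flat floor; this point is 5 mm below the board's top. Axes as the board's.
- plate_large_center (a point): Centre (half-way up) of the larger loose candle plate, a grey metal disc 60 mm in diameter and 10 mm thick with a low raised rim, 0.11 to 0.22 kg; z is its axis. It starts flat on top of the board with the larger pocket, its centre 80 to 112 mm from the pocket's centre. Seated, this point coincides with the pocket's centre point to within the 2 mm of play.
- plate_small_center (a point): Centre (half-way up) of the smaller loose candle plate, a grey metal disc 48 mm in diameter and 10 mm thick with a low raised rim, 0.08 to 0.15 kg; z is its axis. It starts flat on top of the board with the smaller pocket, its centre 80 to 112 mm from the pocket's centre. Seated, this point coincides with the pocket's centre point to within the 2 mm of play.
- wax_tin: Bystander: round red tin of wax, 69 mm wide, 36 mm high, loose. Origin at the centre of its underside.
- sanding_block_a: Bystander: brown sanding block 64 x 115 x 36 mm, loose. Origin at the centre of its underside.
- spring_clamp: Bystander: spring clamp with orange and black handles, 47 x 160 x 28 mm, loose. Origin at the centre of its underside.
- offcut_2: Bystander: dark hardwood offcut 90 x 55 x 32 mm, loose. Origin at the centre of its underside.
There are look-alikes about, which are no part of the job. Leave any green or purple look-alike of the part that bears plate_small_center alone. What is shaped like the part that bears plate_large_center but yellow is not meant.

How it is judged:
At the end, for the whole second after the job is handed in: Both plates lie in the pockets of their boards: centre within 4.5 mm of the pocket's centre from above, no more than 2 mm proud, tilted less than 0.05 rad (horizontal distance between plate_large_center and board_large_pocket below 0.0045 m and z of plate_large_center in the frame of board_large_pocket below 0.002 m and angle between each of plate_large_center, plate_small_center's own z axis and vertical below 0.05 rad and horizontal distance between plate_small_center and board_small_pocket below 0.0045 m and z of plate_small_center in the frame of board_small_pocket below 0.002 m); the robot touches nothing.
It fails at once if a plate is lifted: its centre more than 15 mm above where it lies on the board's top (z of plate_large_center in the frame of board_large above 0.05 m or z of plate_small_center in the frame of board_small above 0.05 m).
It fails at once if a plate is pushed off its board (height (world z) of any of plate_large_center, plate_small_center below 0.018 m).
It fails at once if a bystander (wax tin, sanding block, clamp, offcut) is moved more than 15 mm (distance of any of wax_tin, sanding_block_a, spring_clamp, offcut_2 from where it was at the start of the episode above 0.015 m).
It also fails if it takes over 61 s, if anything falls off the work surface, if the arm or the gripper's body presses on something with over 40 N, if the wrist force passes 120 N, or if a joint passes its speed limit or range.

### The arm

A 7-joint arm with a two-finger parallel gripper is mounted at the origin on a cart in front of the work surface, level with it; the furniture and walls round the work are solid. World frame = base frame: x ahead of the robot, y to its left, z up, the work surface at z = 0. Lengths are in m, angles in rad, forces in N, time in s.
With the tool pointing down it reaches from about 0.425 to 0.95 m from the base axis. Payload 4.7 kg.
Tool frame: the origin (TCP) lies between the finger pads; the fingertips stand 14 mm ahead of it and the grasp point (between the pads) lies 5 mm behind it; z points along the fingers, y is the line along which they close (so a half turn about z gives the same grasp; the last joint's range is limited). The gripper opens to 87 mm and grips with 3 to 60 N. Pads are 19 mm wide; open, the fingers measure 117 mm over their backs; the gripper's body (75 mm by 190 mm) begins 51 mm behind the grasp point.
Start: joints at [-1.147, 0.469, -0.049, 1.532, 0.024, 1.141, -0.082], TCP at [0.295, 0.607, 0.237] pointing down, gripper open.
Joint ranges: [-2.59, 2.59], [-0.33, 1.99], [-1.39, 1.29], [0.1, 2.45], [-1.04, 4.18], [0.21, 1.99], [-2.66, 2.66]. Speed limits (rad/s): [2.57, 2.57, 3.14, 3.14, 3.14, 3.14, 3.14].

### API

Orientations are given as a unit quaternion [w, x, y, z].
In Python, from workcell import r gives the robot as it stands.
- The arm moves only by the tool move_arm, never from a script. Its argument "deltas" is one flat list of numbers, 5 for each row, row after row: the shift along the tool's x, y, z scaled (see below), then the turn about the tool's z scaled (see below), then the opening, from 0 (shut) to 1 (fully open). A call has 1 to 12 rows; each row shifts and turns the commanded pose from where the row before left it, along the tool's axes as they then stand; what a row does not reach is not made up. The controller multiplies each number of a shift by 30 mm and each number of a turn by 6 degrees. A row lasts 1/8 s, in which the tool goes at most 62.5 mm and 10.7 degrees, less where a joint would pass 70% of its speed; a pose out of reach is approached as far as the arm can. A call with a number of a shift or a turn outside -1 to 1 is refused whole. A call with a gripper value outside its range is refused whole. The fingers move at their own pace and stop on an object; the grip force is fixed at half the most. Time passes only in rows, so rows that do not move let the fingers close. It gives the time, the measured TCP pose, the force, the opening and the grip force at its end, in the units of the state.
- r.sense(): the state, without advancing time (a new reading comes with each control period).
- r.read_camera(name): name is "scene" or "side" or "wrist"; returns a dict with "pixels" (384x512x3 uint8, red, green, blue), "vertical_fov" (degrees; the focal length in pixels is half the picture's height over the tangent of half this angle, whatever the lens; pixels are square), "cx", "cy" (the principal point, pixels), "D" ([k1, k2, p1, p2, k3] as OpenCV has them; the pictures are not rectified), "cam_to_world" (4x4, takes a point from camera to world coordinates). Camera axes: x right, y down, z forward; pixel columns grow to the right and rows downward; lengths in m; the calibration is good to about 2 mm. A picture is of the moment at which its call begins. There is no depth.
- r.hand_in(): hands the job in; it is judged then, once.
The state is a dict: "time_s": time; "qpos": joint angles; "joint_vel": joint speeds; "tau": joint torques, N m; "position": TCP position; "eef_rot": TCP orientation; "wrist_force": force on the tool from outside, world axes, zero at the start; "moment": the same for the moment, N m; "grip_width": opening from 0.0 (shut) to 1.0 (fully open); "grip_force": force on a finger pad.
Only numpy, scipy, OpenCV 4.12 (cv2) and the standard library are available. Lean on these libraries where they do the work, as an engineer would, in place of code of your own. Each camera call takes 0.05 s, during which the arm holds its last target. There are 200 camera calls.

## Working session

There is one attempt and no reset: what is moved stays moved. The work goes in short steps, Python scripts to look and compute and a tool call to move; the robot and the scene stay as the last step left them, time stands still between calls to the robot, and variables do not carry over. Pictures are saved under pics/ and viewed, at most 10 in all, crops included, and the job is handed in when it is done.

Besides the shell and the picture viewer there is one more tool, called after ">>>" as name(argument=value, ...) on one line, values as JSON. move_arm: Moves the arm, as the interface text tells. Its arguments: {"type":"object","properties":{"deltas":{"type":"array","items":{"type":"number","minimum":-1,"maximum":1}}},"required":["deltas"]}

```bash
mkdir -p pics
cat > h.py <<'E'
import numpy as np, cv2
from workcell import r
def K(c):
    f=192/np.tan(np.radians(c["vertical_fov"])/2); return np.array([[f,0,c["cx"]],[0,f,c["cy"]],[0,0,1.]])
def snap(n,f):
    c=r.read_camera(n); cv2.imwrite(f"pics/{f}.png",c["pixels"][:,:,::-1]); np.save(f"pics/{f}.npy",c,allow_pickle=True); return c
def load(f): return np.load(f"pics/{f}.npy",allow_pickle=True).item()
def ray(c,px,z):
    p=cv2.undistortPoints(np.array(px,float).reshape(-1,1,2),K(c),np.array(c["D"],float)).reshape(-1,2)
    T=np.array(c["cam_to_world"]); d=np.c_[p,np.ones(len(p))]@T[:3,:3].T; o=T[:3,3]
    return o+d*((z-o[2])/d[:,2])[:,None]
def proj(c,P):
    T=np.linalg.inv(np.array(c["cam_to_world"])); P=np.array(P,float).reshape(-1,3)
    q,_=cv2.projectPoints(P,cv2.Rodrigues(T[:3,:3])[0],T[:3,3],K(c),np.array(c["D"],float)); return q.reshape(-1,2)
E
python3 - <<'E'
from h import *
for n in("scene","side","wrist"):
    c=snap(n,n+"0"); print(n,c["vertical_fov"],np.round(c["cam_to_world"],2).tolist())
a=[cv2.imread(f"pics/{n}0.png") for n in("scene","side")]
cv2.imwrite("pics/a.png",cv2.resize(a[0],(768,576),interpolation=cv2.INTER_CUBIC))
cv2.imwrite("pics/b.png",cv2.resize(a[1],(768,576),interpolation=cv2.INTER_CUBIC))
s=r.sense();print(s["eef_rot"],s["position"],s["wrist_force"])
E
```

```text
scene 54.935892917295675 [[0.71, -0.37, 0.6, -0.05], [-0.71, -0.38, 0.6, -0.78], [0.0, -0.85, -0.53, 0.57], [0.0, 0.0, 0.0, 1.0]]
side 52.36068830590307 [[1.0, 0.01, 0.02, 0.52], [-0.01, -0.61, 0.79, -1.14], [0.02, -0.79, -0.61, 0.79], [0.0, 0.0, 0.0, 1.0]]
wrist 67.51132870823811 [[0.44, 0.86, 0.27, 0.22], [0.9, -0.42, -0.13, 0.64], [-0.0, 0.3, -0.95, 0.38], [0.0, 0.0, 0.0, 1.0]]
[-1.52207942e-04  2.24460176e-01  9.74482999e-01 -7.00117971e-04] [0.29508966 0.60661353 0.23577433] [ 0.70340897 -0.02125582 -0.58359112]
```

View pics/a.png

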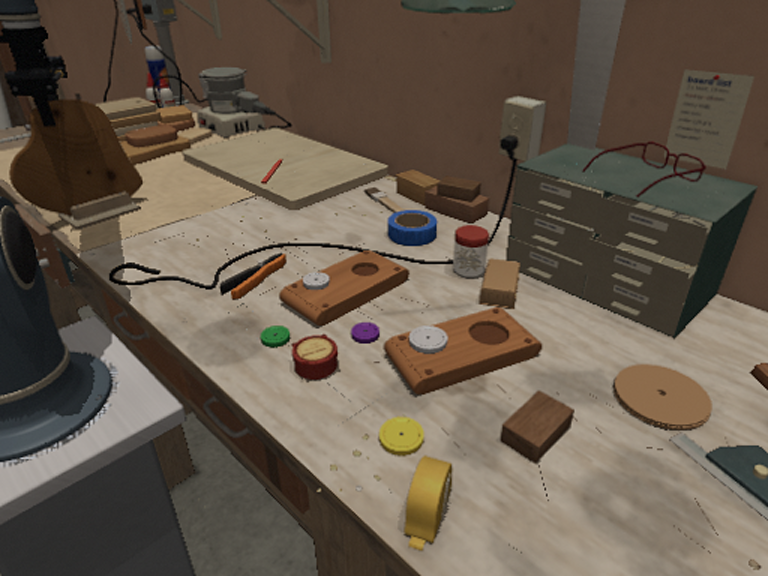

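View pics/b.png

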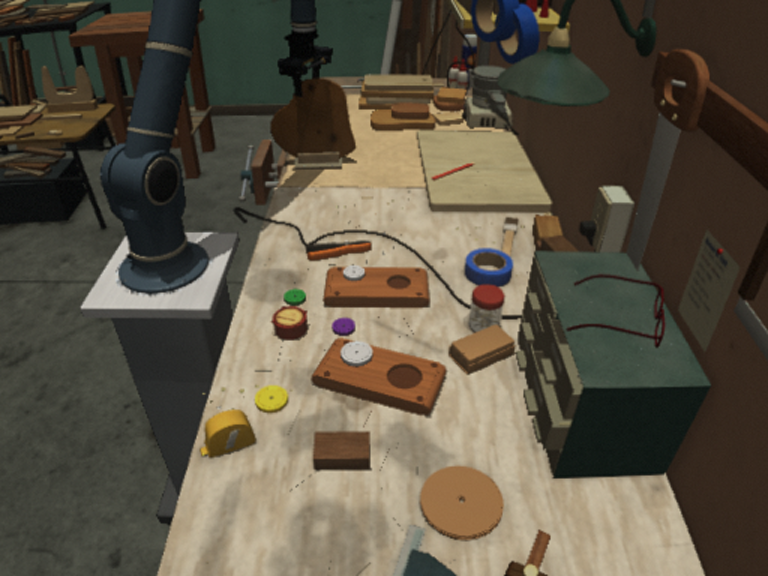

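The scene view shows these candidates: grey plates at (428,339) on the near board and (315,281) on the far board, plus yellow (402,435), green (275,336) and purple (366,332) look-alikes. I choose the two greys. The pockets are at (489,332) for the large board and (365,269) for the small one.

Run:
```python
from h import *
px={"scene":[(428,338),(489,332),(315,279.5),(365,269)],"side":[(357,351),(405,376.5),(354,271),(399,282)]}
W={}
for n in px:
    c=load(n+"0"); P=np.array(px[n])/1.5
    W[n]=np.array([ray(c,[p],z)[0] for p,z in zip(P,[.041,.03,.041,.03])]); print(n,np.round(W[n][:,:2]*1000).tolist(),[np.round(np.linalg.norm(W[n][i]-W[n][i+1])*1000) for i in(0,2)])
M=(W["scene"]+W["side"])/2
t=np.linspace(0,2*np.pi,60);out=[]
for n in px:
    c=load(n+"0"); im=cv2.resize(cv2.imread(f"pics/{n}0.png"),None,fx=4,fy=4,interpolation=cv2.INTER_CUBIC)
    for m,R in zip(W[n],[.03,.032,.024,.026]):
        q=proj(c,m+np.c_[R*np.cos(t),R*np.sin(t),0*t]); cv2.polylines(im,[np.int32((q+.5)*4)],True,(0,255,0),1)
    x,y=(proj(c,W[n]).mean(0)*4).astype(int); out.append(im[y-290:y+290,x-200 if 0 else x-390:x+390])
    cv2.imwrite(f"pics/crop_{n}.png",out[-1])
```

```text
scene [[471.0, -337.0], [563.0, -386.0], [455.0, -77.0], [557.0, -99.0]] [np.float64(105.0), np.float64(105.0)]
side [[477.0, -335.0], [565.0, -389.0], [461.0, -76.0], [560.0, -101.0]] [np.float64(105.0), np.float64(103.0)]
```

View pics/crop_scene.png

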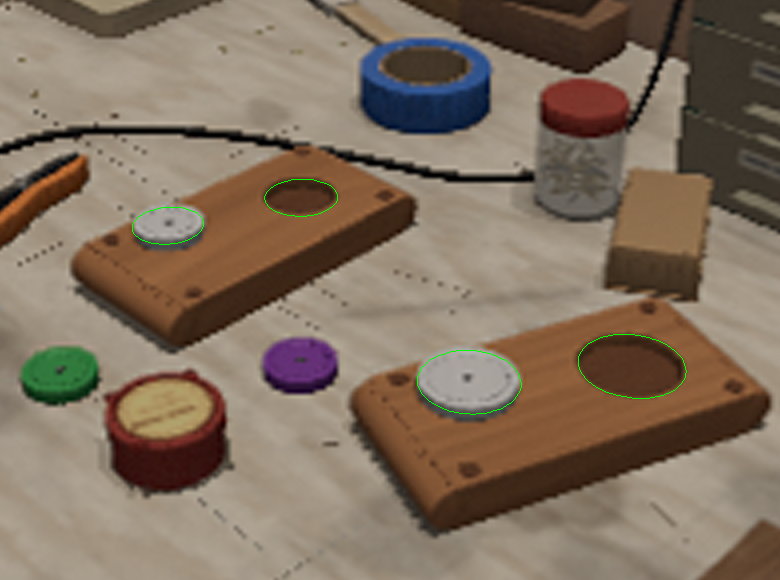

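View pics/crop_side.png

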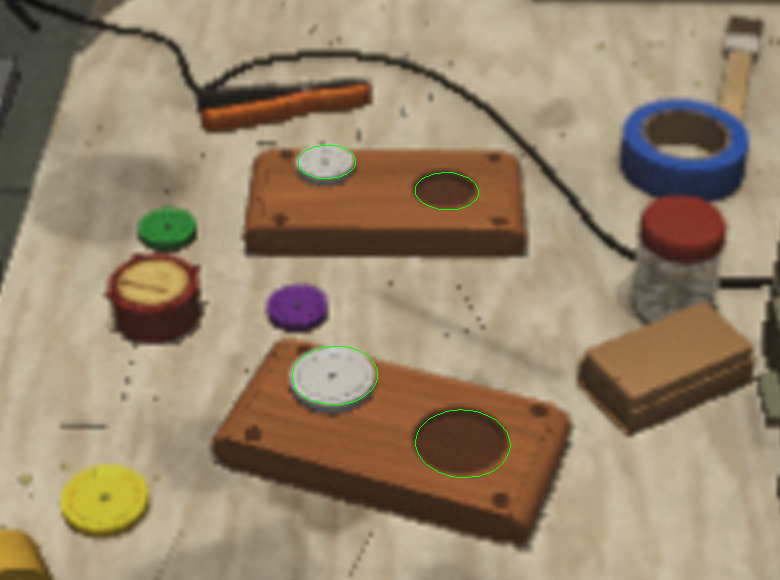

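Both overlays fit the plates and pockets, and the look-alikes are rejected. The two cameras agree within 6 mm, and the plate-to-pocket distances of about 104 mm are inside the 80–112 mm range. I'll push the small plate first, with the fingers half open as a V and moving along tool −x.

```bash
cat >> h.py <<'E'
PL=dict(L=((474,-336),(564,-387.5),.030),S=((458,-76.5),(558.5,-100),.024))
def yaw():
    from scipy.spatial.transform import Rotation as Ro
    q=r.sense()["eef_rot"]; R=Ro.from_quat([q[1],q[2],q[3],q[0]]).as_matrix(); return R
def go(x,y,z,phi=None):
    "phi: desired world heading (deg) of tool -x; returns turn units, then shift units in the turned frame"
    s=r.sense(); R=yaw(); h=np.degrees(np.arctan2(-R[1,0],-R[0,0])); p=phi if phi is not None else h
    t=np.radians(p); ex=-np.array([np.cos(t),np.sin(t)]); ey=np.array([ex[1],-ex[0]])
    d=np.array([x,y,z])/1000-s["position"]
    print("t",round(s["time_s"],2),"pos",np.round(s["position"]*1000,1),"head",round(h,2),"turn",round(-(p-h)/6,2),"shift",np.round([d[:2]@ex/.03,d[:2]@ey/.03,-d[2]/.03],2),"tilt",np.round(R[2],3),"F",np.round(s["wrist_force"],1),"g",round(s["grip_width"],3))
E
python3 - <<'E'
from h import *
for n,b in(("side",(320/1.5,160/1.5)),("scene",(90/1.5,205/1.5))): 
    c=load(n+"0"); print(n,proj(c,r.sense()["position"])*1.5,ray(c,[b],0.0))
go(480,300,240,-13.2)
go(425,-69,90,-13.2)
E
```

```text
side [[307.22723668  85.85886277]] [[0.32336082 0.59426017 0.        ]]
scene [[ 50.57174009 112.02347969]] [[0.32198559 0.64201549 0.        ]]
t 0.15 pos [295.1 606.6 235.8] head -25.94 turn -2.12 shift [-8.33 -8.54 -0.14] tilt [-0.    -0.001 -1.   ] F [ 0.7 -0.  -0.6] g 0.997
t 0.15 pos [295.1 606.6 235.8] head -25.94 turn -2.12 shift [ -9.36 -20.94   4.86] tilt [-0.    -0.001 -1.   ] F [ 0.7 -0.  -0.6] g 0.997
```

>>> move_arm(deltas=[0, 0, -1, 0, 0.44, 0, 0, -1, -1, 0.44, 0, 0, -1, -1, 0.44, -0.9, -0.9, 0, -0.12, 0.44, -0.9, -0.9, 0, 0, 0.44, -0.9, -0.9, 0, 0, 0.44, -0.9, -0.9, 0, 0, 0.44, -0.9, -0.9, 0, 0, 0.44, -0.9, -1, 0, 0, 0.44, -0.9, -1, 0, 0, 0.44, -0.9, -1, 0, 0, 0.44, -0.9, -1, 0, 0, 0.44])

```text
time_s: 1.65
position: [0.4735, 0.3016, 0.3263]
eef_rot: [-0.0, 0.115, 0.993, -0.0]
wrist_force: [1.1, 0.3, 0.4]
grip_width: 0.444
grip_force: 0.0
```

>>> move_arm(deltas=[-0.1, -1, 0, 0, 0.44, -0.1, -1, 0, 0, 0.44, -0.1, -1, 0, 0, 0.44, -0.1, -1, 0.5, 0, 0.44, -0.1, -1, 1, 0, 0.44, -0.1, -1, 1, 0, 0.44, -0.1, -1, 1, 0, 0.44, -0.1, -1, 1, 0, 0.44, 0, -1, 1, 0, 0.44, 0, -1, 1, 0, 0.44, 0, 0, 0, 0, 0.44, 0, 0, 0, 0, 0.44])

```text
time_s: 3.15
position: [0.4286, 0.0061, 0.1321]
eef_rot: [0.001, 0.115, 0.993, 0.0]
wrist_force: [0.7, 0.1, 0.4]
grip_width: 0.441
grip_force: 0.0
```

Run:
```python
from h import *
go(427,-69,90,-13.2)
```

```text
t 3.15 pos [428.6   6.1 132.1] head -13.19 turn 0.0 shift [-0.52 -2.45  1.4 ] tilt [-0.001  0.001 -1.   ] F [0.7 0.1 0.4] g 0.441
```

>>> move_arm(deltas=[0, -0.85, 0, 0, 0.44, 0, -0.8, 0, 0, 0.44, -0.5, -0.8, 0, 0, 0.44, 0, 0, 0, 0, 0.44, 0, 0, 0, 0, 0.44])

```text
time_s: 3.78
position: [0.4262, -0.0682, 0.132]
eef_rot: [0.0, 0.114, 0.993, 0.0]
wrist_force: [0.4, -0.2, -0.4]
grip_width: 0.443
grip_force: 0.0
```

Run:
```python
from h import *
c=snap("wrist","w1"); go(427,-69,90,-13.2)
im=cv2.resize(cv2.imread("pics/w1.png"),None,fx=1.5,fy=1.5,interpolation=cv2.INTER_CUBIC); t=np.linspace(0,2*np.pi,60)
for (x,y),R,z in(((458,-76.5),.024,.041),((558.5,-100),.026,.03)):
    q=proj(c,np.array([x/1000,y/1000,z])+np.c_[R*np.cos(t),R*np.sin(t),0*t]); cv2.polylines(im,[np.int32((q+.5)*1.5)],True,(0,255,0),1)
cv2.imwrite("pics/w1o.png",im)
```

```text
t 3.83 pos [426.  -68.1 131.9] head -13.09 turn 0.02 shift [-0.04 -0.02  1.4 ] tilt [-0.001  0.001 -1.   ] F [-0.7  0.9 -0.2] g 0.439
```

View pics/w1o.png

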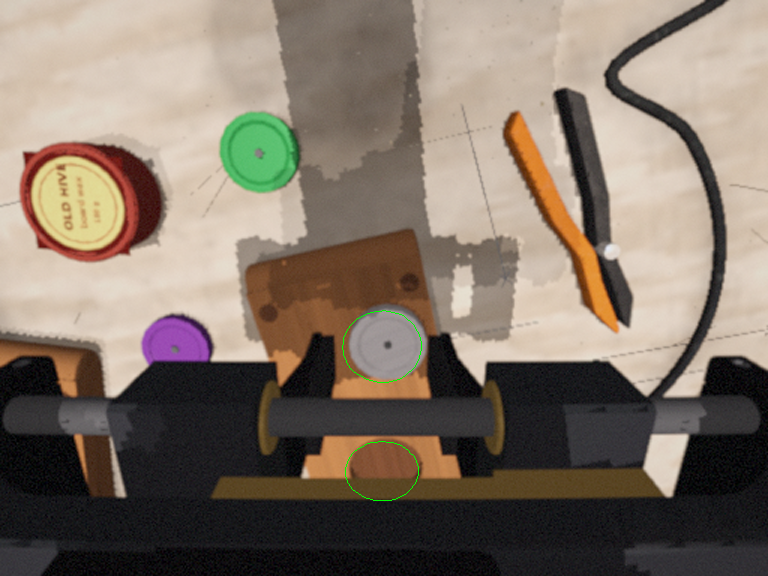

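The wrist view shows the small plate at about (388,345), 2–3 mm toward +y of my estimate. The pocket matches at (384,470). The plate is at about (458.5,−74), so the push heading is −14.5°. I'll go down behind it.

>>> move_arm(deltas=[0, 0.1, 0, 0.24, 0.44, 0, 0, 0.8, 0, 0.44, 0, 0, 0.8, 0, 0.44, 0, 0, 0.7, 0, 0.44, 0, 0, 0.4, 0, 0.44, 0, 0, 0.05, 0, 0.44, 0, 0, 0, 0, 0.44, 0, 0, 0, 0, 0.44])

```text
time_s: 4.82
position: [0.4269, -0.0666, 0.0496]
eef_rot: [0.001, 0.128, 0.992, 0.0]
wrist_force: [-0.4, -0.2, 0.6]
grip_width: 0.436
grip_force: 0.0
```

Run:
```python
from h import *
go(425.5,-65.5,47.5,-14.5); go(535,-94,47.5,-14.5)
```

```text
t 4.83 pos [426.9 -66.6  49.6] head -14.67 turn -0.03 shift [0.05 0.03 0.07] tilt [-0.001  0.001 -1.   ] F [-0.4 -0.2  0.6] g 0.436
t 4.83 pos [426.9 -66.6  49.6] head -14.67 turn -0.03 shift [-3.72  0.02  0.07] tilt [-0.001  0.001 -1.   ] F [-0.4 -0.2  0.6] g 0.436
```

>>> move_arm(deltas=[0, 0, 0.07, 0, 0.44, -0.2, 0, 0, 0, 0.44, -0.2, 0, 0, 0, 0.44, -0.2, 0, 0, 0, 0.44, -0.2, 0, 0, 0, 0.44, -0.2, 0, 0, 0, 0.44, -0.2, 0, 0, 0, 0.44, -0.2, 0, 0, 0, 0.44, -0.2, 0, 0, 0, 0.44, -0.2, 0, 0, 0, 0.44, -0.2, 0, 0, 0, 0.44, -0.2, 0, 0, 0, 0.44])

```text
time_s: 6.32
position: [0.4905, -0.0835, 0.0469]
eef_rot: [-0.0, 0.128, 0.992, 0.0]
wrist_force: [-0.7, 0.2, -0.1]
grip_width: 0.44
grip_force: 0.5
```

Run:
```python
from h import *
go(535,-94,47.5,-14.5)
```

```text
t 6.33 pos [490.5 -83.5  46.9] head -14.66 turn -0.03 shift [-1.52  0.03 -0.02] tilt [ 0.  0. -1.] F [-0.7  0.2 -0.1] g 0.44
```

>>> move_arm(deltas=[-0.2, 0, 0, 0, 0.44, -0.2, 0, 0, 0, 0.44, -0.2, 0, 0, 0, 0.44, -0.2, 0, 0, 0, 0.44, -0.15, 0, 0, 0, 0.44, -0.15, 0, 0, 0, 0.44, -0.15, 0, 0, 0, 0.44, -0.15, 0, 0, 0, 0.44, -0.1, 0, 0, 0, 0.44, 0, 0, 0, 0, 0.44])

```text
time_s: 7.58
position: [0.5333, -0.0944, 0.0466]
eef_rot: [-0.001, 0.127, 0.992, 0.0]
wrist_force: [-0.5, 2.0, -0.2]
grip_width: 0.438
grip_force: 1.6
```

Run:
```python
from h import *
go(535,-94,47.5,-14.5)
a=[]
for n in("scene","side"):
    c=snap(n,n+"1"); x,y=proj(c,[.5585,-.1,.03])[0].astype(int); a.append(cv2.resize(cv2.imread(f"pics/{n}1.png")[y-45:y+45,x-45:x+45],(400,400),interpolation=cv2.INTER_CUBIC))
cv2.imwrite("pics/s1.png",np.hstack(a))
```

```text
t 7.58 pos [533.3 -94.4  46.6] head -14.65 turn -0.03 shift [-0.05  0.03 -0.03] tilt [ 0.001  0.    -1.   ] F [-0.5  2.  -0.2] g 0.438
```

View pics/s1.png

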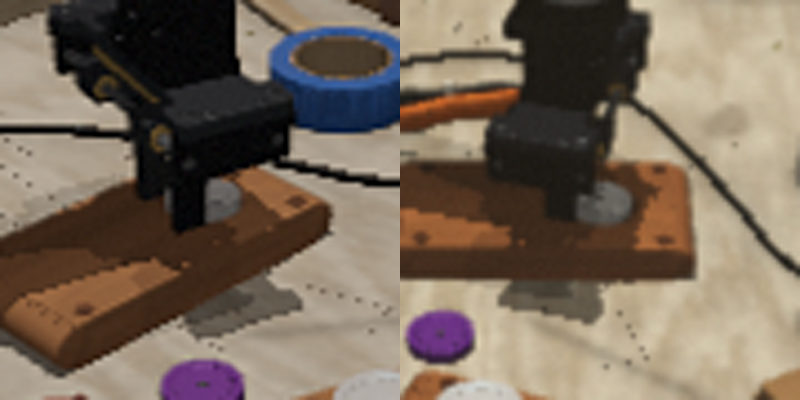

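The plate is over the pocket (both crops at about (205,200)), covered by the fingers. I'll nudge 3 mm more, retreat, close, and press from above.

>>> move_arm(deltas=[-0.1, 0, 0, 0, 0.44, -0.05, 0, 0, 0, 0.44, 0.4, 0, 0, 0, 0.44, 0, 0, -0.6, 0, 0, 0, 0, -0.6, 0, 0, 0, 0, 0, 0, 0, 0, 0, 0, 0, 0])

```text
time_s: 8.55
position: [0.5264, -0.093, 0.0827]
eef_rot: [0.0, 0.128, 0.992, -0.0]
wrist_force: [0.4, 0.9, -0.2]
grip_width: 0.073
grip_force: 0.0
```

Run:
```python
from h import *
go(552,-98.5,48,-14.5)
a=[]
for n in("scene","side"):
    c=snap(n,n+"2"); x,y=proj(c,[.5585,-.1,.03])[0].astype(int); a.append(cv2.resize(cv2.imread(f"pics/{n}2.png")[y-35:y+35,x-35:x+35],(400,400),interpolation=cv2.INTER_CUBIC))
cv2.imwrite("pics/s2.png",np.hstack(a))
```

```text
t 8.55 pos [526.4 -93.   82.7] head -14.67 turn -0.03 shift [-0.87  0.04  1.16] tilt [-0.001 -0.    -1.   ] F [ 0.4  0.9 -0.2] g 0.073
```

View pics/s2.png

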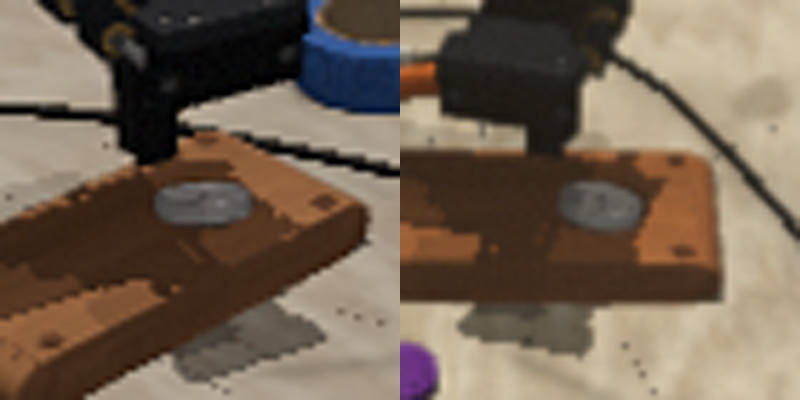

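The small plate lies over the pocket, slightly tilted with its robot-side edge perhaps still on the rim (side crop, left edge at (562,195)). I'll press that trailing edge with the closed tips while nudging forward.

>>> move_arm(deltas=[-0.5, 0.03, 0.3, 0, 0, 0, 0, 0.5, 0, 0, 0, 0, 0.1, 0, 0, 0, 0, 0.1, 0, 0, 0, 0, 0, 0, 0])

```text
time_s: 9.28
position: [0.541, -0.0958, 0.0528]
eef_rot: [-0.0, 0.128, 0.992, 0.0]
wrist_force: [1.0, -0.6, 0.0]
grip_width: 0.004
grip_force: 0.0
```

>>> move_arm(deltas=[0, 0, 0.1, 0, 0, -0.03, 0, 0.05, 0, 0, -0.03, 0, 0.05, 0, 0, 0, 0, 0, 0, 0])

```text
time_s: 9.78
position: [0.543, -0.0962, 0.0468]
eef_rot: [-0.0, 0.128, 0.992, 0.0]
wrist_force: [0.0, -1.3, -0.1]
grip_width: 0.006
grip_force: 0.0
```

>>> move_arm(deltas=[0, 0, 0.05, 0, 0, 0, 0, 0.05, 0, 0, 0, 0, 0, 0, 0])

```text
time_s: 10.15
position: [0.543, -0.0962, 0.0444]
eef_rot: [-0.0, 0.128, 0.992, 0.0]
wrist_force: [-1.8, 1.9, 4.2]
grip_width: 0.004
grip_force: 2.5
```

>>> move_arm(deltas=[0, 0, 0.05, 0, 0, 0, 0, 0.03, 0, 0, 0, 0, 0, 0, 0])

```text
time_s: 10.52
position: [0.543, -0.0963, 0.0443]
eef_rot: [-0.0, 0.128, 0.992, 0.001]
wrist_force: [-6.8, 0.7, 24.2]
grip_width: 0.004
grip_force: 11.8
```

The trailing edge is stiff at 30.3 mm, which is flush. I'll probe the leading edge and the middle the same way.

>>> move_arm(deltas=[0, 0, -0.4, 0, 0, -0.5, 0, 0, 0, 0, -0.5, 0, 0, 0, 0, 0, 0, 0.2, 0, 0, 0, 0, 0.1, 0, 0, 0, 0, 0.05, 0, 0, 0, 0, 0, 0, 0])

```text
time_s: 11.4
position: [0.5718, -0.1039, 0.0444]
eef_rot: [-0.0, 0.128, 0.992, 0.0]
wrist_force: [-4.1, 1.3, 14.0]
grip_width: 0.004
grip_force: 7.3
```

>>> move_arm(deltas=[0, 0, 0.05, 0, 0, 0, 0, 0, 0, 0])

```text
time_s: 11.65
position: [0.5718, -0.1039, 0.0443]
eef_rot: [-0.0, 0.128, 0.992, 0.001]
wrist_force: [-7.2, 1.4, 25.2]
grip_width: 0.006
grip_force: 12.5
```

Flush at both ends (30.3 mm), so the small plate is home. On to the large one.

>>> move_arm(deltas=[0, 0, -1, 0, 0.55, 0, 0, -1, 0, 0.55, 0, 0, -0.8, 0, 0.55, 0, 0, 0, 0, 0.55])

```text
time_s: 12.15
position: [0.5725, -0.104, 0.1265]
eef_rot: [0.001, 0.128, 0.992, 0.0]
wrist_force: [1.3, -0.0, -1.1]
grip_width: 0.373
grip_force: 0.0
```

Run:
```python
from h import *
go(441,-317,130,-29.8)
```

```text
t 12.15 pos [ 572.5 -104.   126.5] head -14.67 turn 2.52 shift [ 0.28 -8.34 -0.12] tilt [-0.002  0.001 -1.   ] F [ 1.3 -0.  -1.1] g 0.373
```

>>> move_arm(deltas=[0, 0, -0.1, 0.84, 0.55, 0, 0, 0, 0.84, 0.55, 0, 0, 0, 0.84, 0.55, 0.3, -0.9, 0, 0, 0.55, 0, -0.9, 0, 0, 0.55, 0, -0.9, 0, 0, 0.55, 0, -0.9, 0, 0, 0.55, 0, -0.9, 0, 0, 0.55, 0, -0.9, 0, 0, 0.55, 0, -1, 0, 0, 0.55, 0, -1, 0, 0, 0.55, 0, -0.95, 0, 0, 0.55])

```text
time_s: 13.65
position: [0.4381, -0.3169, 0.1267]
eef_rot: [-0.002, 0.257, 0.966, 0.0]
wrist_force: [0.5, -0.4, 0.2]
grip_width: 0.549
grip_force: 0.0
```

>>> move_arm(deltas=[0, 0, 0, 0, 0.55, 0, 0, 0, 0, 0.55])

```text
time_s: 13.9
position: [0.4396, -0.3155, 0.1274]
eef_rot: [-0.001, 0.257, 0.967, 0.001]
wrist_force: [-0.6, 0.0, 0.7]
grip_width: 0.552
grip_force: 0.0
```

Run:
```python
from h import *
c=snap("wrist","w2"); go(441,-317,48,-29.8)
im=cv2.resize(cv2.imread("pics/w2.png"),None,fx=1.5,fy=1.5,interpolation=cv2.INTER_CUBIC); t=np.linspace(0,2*np.pi,60)
for (x,y),R,z in(((474,-336),.03,.041),((564,-387.5),.032,.03)):
    q=proj(c,np.array([x/1000,y/1000,z])+np.c_[R*np.cos(t),R*np.sin(t),0*t]); cv2.polylines(im,[np.int32((q+.5)*1.5)],True,(0,255,0),1)
cv2.imwrite("pics/w2o.png",im)
```

```text
t 13.95 pos [ 440.  -315.3  127.6] head -29.68 turn 0.02 shift [-0.06 -0.03  2.65] tilt [ 0.002  0.001 -1.   ] F [-0.6 -0.2  0.1] g 0.551
```

View pics/w2o.png

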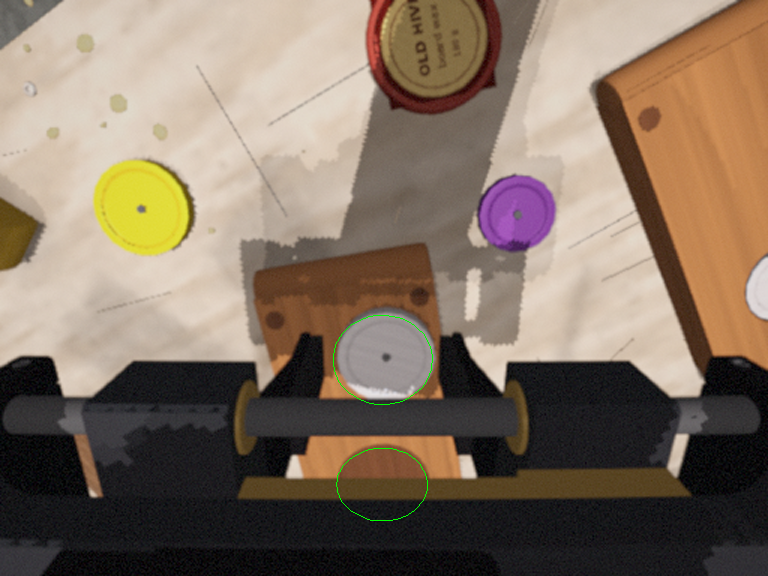

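The large plate is at (386,356), within 2 mm of the estimate, and the pocket edge at (384,446) matches. I'll descend and push.

>>> move_arm(deltas=[0, 0, 0.8, 0, 0.55, 0, 0, 0.8, 0, 0.55, 0, 0, 0.7, 0, 0.55, 0, 0, 0.35, 0, 0.55, 0, 0, 0, 0, 0.55, 0, 0, 0, 0, 0.55])

```text
time_s: 14.7
position: [0.4403, -0.3168, 0.0496]
eef_rot: [0.001, 0.257, 0.966, -0.0]
wrist_force: [-0.5, 0.3, 0.5]
grip_width: 0.548
grip_force: 0.0
```

Run:
```python
from h import *
t=np.radians(-29.8); go(564-27.5*np.cos(t),-387.5-27.5*np.sin(t),47,-29.8)
```

```text
t 14.7 pos [ 440.3 -316.8   49.6] head -29.76 turn 0.01 shift [-3.83  0.01  0.09] tilt [-0.001  0.    -1.   ] F [-0.5  0.3  0.5] g 0.548
```

>>> move_arm(deltas=[0, 0, 0.08, 0, 0.55, -0.2, 0, 0, 0, 0.55, -0.2, 0, 0, 0, 0.55, -0.2, 0, 0, 0, 0.55, -0.2, 0, 0, 0, 0.55, -0.2, 0, 0, 0, 0.55, -0.2, 0, 0, 0, 0.55, -0.2, 0, 0, 0, 0.55, -0.2, 0, 0, 0, 0.55, -0.2, 0, 0, 0, 0.55, -0.2, 0, 0, 0, 0.55, -0.2, 0, 0, 0, 0.55])

```text
time_s: 16.2
position: [0.4973, -0.3498, 0.0466]
eef_rot: [-0.0, 0.257, 0.966, 0.0]
wrist_force: [-1.8, 0.8, -0.3]
grip_width: 0.545
grip_force: 0.7
```

>>> move_arm(deltas=[-0.2, 0, 0, 0, 0.55, -0.2, 0, 0, 0, 0.55, -0.2, 0, 0, 0, 0.55, -0.2, 0, 0, 0, 0.55, -0.15, 0, 0, 0, 0.55, -0.15, 0, 0, 0, 0.55, -0.15, 0, 0, 0, 0.55, -0.15, 0, 0, 0, 0.55, -0.15, 0, 0, 0, 0.55, 0, 0, 0, 0, 0.55])

```text
time_s: 17.45
position: [0.538, -0.3727, 0.0465]
eef_rot: [0.0, 0.257, 0.966, -0.0]
wrist_force: [0.8, -1.0, -0.5]
grip_width: 0.551
grip_force: 0.1
```

Run:
```python
from h import *
t=np.radians(-29.8); go(564-27.5*np.cos(t),-387.5-27.5*np.sin(t),47,-29.8)
```

```text
t 17.45 pos [ 538.  -372.7   46.5] head -29.76 turn 0.01 shift [-0.08  0.   -0.02] tilt [-0.001  0.    -1.   ] F [ 0.8 -1.  -0.5] g 0.551
```

>>> move_arm(deltas=[-0.1, 0, 0, 0, 0.55, -0.05, 0, 0, 0, 0.55, 0.4, 0, 0, 0, 0.55, 0, 0, -0.6, 0, 0, 0, 0, -0.6, 0, 0, 0, 0, 0, 0, 0, 0, 0, 0, 0, 0, -0.3, 0, 0, 0, 0, -0.3, 0, 0, 0, 0, 0, 0, 0.6, 0, 0, 0, 0, 0.3, 0, 0, 0, 0, 0, 0, 0])

```text
time_s: 18.95
position: [0.5453, -0.3771, 0.0537]
eef_rot: [-0.002, 0.257, 0.966, 0.001]
wrist_force: [1.1, -0.4, 0.0]
grip_width: 0.003
grip_force: 0.0
```

Run:
```python
from h import *
t=np.radians(-29.8); go(564-18*np.cos(t),-387.5-18*np.sin(t),44.5,-29.8)
```

```text
t 18.95 pos [ 545.3 -377.1   53.7] head -29.79 turn 0.0 shift [-0.11  0.01  0.31] tilt [ 0.004  0.    -1.   ] F [ 1.1 -0.4  0. ] g 0.003
```

>>> move_arm(deltas=[-0.11, 0, 0.1, 0, 0, 0, 0, 0.1, 0, 0, 0, 0, 0.05, 0, 0, 0, 0, 0, 0, 0])

```text
time_s: 19.45
position: [0.5492, -0.3795, 0.0481]
eef_rot: [-0.0, 0.257, 0.966, 0.0]
wrist_force: [-0.6, -0.3, 0.3]
grip_width: 0.008
grip_force: 0.0
```

>>> move_arm(deltas=[0, 0, 0.05, 0, 0, 0, 0, 0.05, 0, 0, 0, 0, 0, 0, 0])

```text
time_s: 19.82
position: [0.5492, -0.3794, 0.0449]
eef_rot: [-0.0, 0.257, 0.966, 0.0]
wrist_force: [0.7, 0.2, -0.3]
grip_width: 0.006
grip_force: 0.0
```

Tip at 31 mm with no contact, so it is already in. I'll press it, then press the leading edge, then lift clear.

>>> move_arm(deltas=[0, 0, 0.05, 0, 0, 0, 0, 0.03, 0, 0, 0, 0, 0, 0, 0])

```text
time_s: 20.2
position: [0.5494, -0.3796, 0.0445]
eef_rot: [0.0, 0.257, 0.966, 0.0]
wrist_force: [-3.0, 2.4, 9.7]
grip_width: 0.003
grip_force: 5.0
```

>>> move_arm(deltas=[0, 0, -0.4, 0, 0, -0.5, 0, 0, 0, 0, -0.6, 0, 0, 0, 0, 0, 0, 0.2, 0, 0, 0, 0, 0.12, 0, 0, 0, 0, 0.08, 0, 0, 0, 0, 0, 0, 0])

```text
time_s: 21.08
position: [0.5771, -0.3954, 0.0445]
eef_rot: [-0.001, 0.257, 0.966, 0.001]
wrist_force: [-3.5, 2.8, 10.5]
grip_width: 0.001
grip_force: 5.5
```

>>> move_arm(deltas=[0, 0, -0.8, 0, 0, 0, 0, -1, 0, 0, 1, 0, -1, 0, 0, 1, 0, -1, 0, 0, 1, 1, 0, 0, 0, 0, 1, 0, 0, 0, 0, 0, 0, 0, 0])

```text
time_s: 21.95
position: [0.5304, -0.2957, 0.1564]
eef_rot: [-0.0, 0.255, 0.967, 0.001]
wrist_force: [0.6, -0.0, -0.6]
grip_width: -0.001
grip_force: 0.0
```

Run:
```python
from h import *
go(500,-300,150)
t=np.linspace(0,2*np.pi,60);a=[]
for n in("scene","side"):
    c=snap(n,n+"3"); im=cv2.imread(f"pics/{n}3.png"); b=[]
    for X in([.5585,-.1,.03],[.564,-.3875,.03]):
        x,y=proj(c,X)[0].astype(int); b.append(cv2.resize(im[y-28:y+28,x-35:x+35],(375,300),interpolation=cv2.INTER_CUBIC))
    a.append(np.hstack(b))
cv2.imwrite("pics/f.png",np.vstack(a))
```

```text
t 21.95 pos [ 530.4 -295.7  156.4] head -29.5 turn -0.0 shift [ 0.81 -0.62  0.21] tilt [ 0.001  0.002 -1.   ] F [ 0.6 -0.  -0.6] g -0.001
```

View pics/f.png

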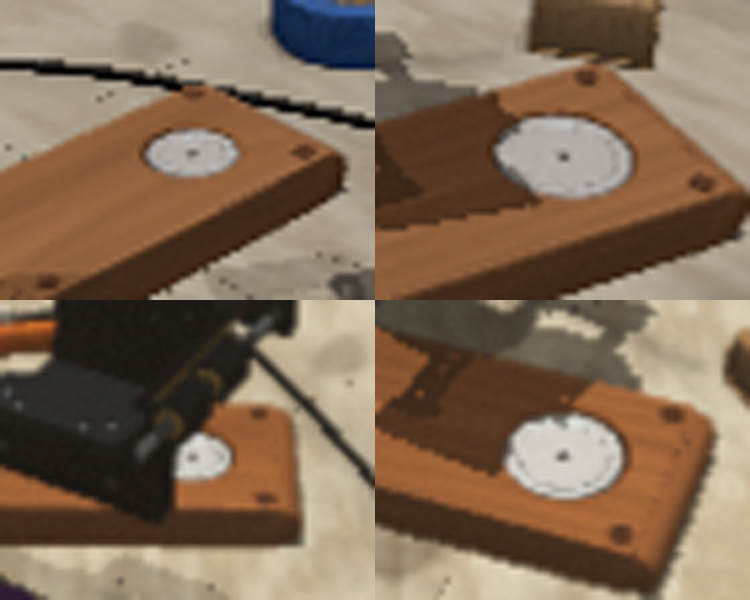

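Both plates sit flush in their pockets, with dark play rings around them: small at (192,153), large at (564,156). The arm is clear, so I'm handing in.

```bash
python3 -c "
from workcell import r
print(r.hand_in())"
```

```text
the job is handed in; nothing more can be done
None
```

Both candle plates are pushed into their pockets and sit flush by press checks and final pictures, with the arm clear; the job was handed in at about 22 s, and hand-in returned no verdict.

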